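# Line up potted plants by size from the grow lamp

## Robot

A 7-joint arm with a two-finger parallel gripper is mounted at the origin on the work surface. World frame = base frame: x ahead of the robot, y to its left, z up, the work surface at z = 0. Lengths are in mm, angles in rad, forces in N, time in s.
With the tool pointing down it reaches from about 400 to 875 mm from the base axis. Payload 19.3 kg.
Tool frame: the origin (TCP) lies on the centre line of the jaws, within the pads' length; the fingertips stand 14 mm ahead of it and the grasp point (between the pads) lies 5 mm behind it; z points along the fingers, x is the direction in which the jaws open and shut, and the axes are right-handed (so a half turn about z gives the same grasp; the last joint's range is limited). The gripper opens to 85 mm and grips with 20 to 120 N. Pads are 22 mm wide; open, the fingers measure 114 mm over their backs; the gripper's body (76 mm by 85 mm) begins 54 mm behind the grasp point. The pads swing forward as they close: fully open they stand 13 mm farther back than shut.
Start: joints at [1.041, 0.521, -0.036, 1.599, 0.021, 1.021, -0.113], TCP at [277.328, -560.093, 245.291] pointing down, gripper open.
Joint ranges: [-2.91, 2.91], [-0.3, 2.13], [-1.5, 1.42], [0.17, 2.43], [-1.26, 4.41], [0.16, 1.93], [-2.52, 2.52]. Speed limits (rad/s): [1.89, 1.89, 2.39, 2.39, 3.01, 3.01, 3.01].

## Interface

Orientations are given as a unit quaternion [w, x, y, z].
In Python, from rig import env gives the robot as it stands.
- The arm moves only by the tool apply_moves, never from a script. Its argument "steps" is a list of rows, each an object of numbers: "dx", "dy", "dz": the shift along the world's x, y, z as a fraction of full scale; "wx", "wy", "wz": the turn, a rotation vector about the world's x, y, z as a fraction of full scale; "hand": the opening, from 0 (shut) to 1 (fully open). In form: [{"dx": .., "dy": .., "dz": .., "wx": .., "wy": .., "wz": .., "hand": ..}, ...]. A call has 1 to 20 rows; each row shifts and turns the commanded pose from where the row before left it; what a row does not reach is not made up. Full scale, the value 1, is 150 mm for a shift and 0.15 rad for a turn. A row lasts 1/10 s, in which the tool goes at most 50 mm and 8.59 degrees, less where a joint would pass 70% of its speed; a pose out of reach is approached as far as the arm can. A call with a number of a shift or a turn outside -1 to 1 is refused whole. A call with a gripper value outside its range is refused whole. The fingers move at their own pace and stop on an object; "newtons" is the grip in N (left out, the last holds). Time passes only in rows, so rows that do not move let the fingers close. It gives the time, the measured TCP pose, the force and the opening at its end, in the units of the state.
- env.observe(): the state, without advancing time (a new reading comes with each control period).
- env.read_camera(name): name is "scene" or "top" or "wrist"; returns the picture (480x640x3 uint8, blue, green, red); there is no depth.
- env.calibration(name): a dict with "camera_matrix" (3x3 intrinsics, pixels), "rvec" (rotation vector, rad) and "tvec" (3), from world to camera coordinates, as OpenCV has them. Camera axes: x right, y down, z forward; pixel columns grow to the right and rows downward; lengths in mm; the calibration is good to about 2 mm. A picture is of the moment at which its call begins: read the wrist's pose just before it. calibration takes no time and is no camera call; for the wrist camera it gives the pose at the moment of the call.
- env.job_done(): hands the job in, once; it reports no verdict.
The state is a dict: "time_s": time; "qpos": joint angles; "qd": joint speeds; "joint_torque": joint torques, N m; "position": TCP position; "orientation": TCP orientation; "force": force on the tool from outside, world axes, zero at the start; "ft_torque": the same for the moment, N m; "gripper_width": opening from 0.0 (shut) to 1.0 (fully open).
Only numpy, scipy, OpenCV 4.12 (cv2) and the standard library are available. Lean on these libraries where they do the work, as an engineer would, in place of code of your own. Each camera call takes 0.05 s, during which the arm holds its last target. There are 200 camera calls.

## Task

Line the four potted plants up in order of pot size on the row of white, blue-rimmed mats, one pot standing in the middle of each mat: the smallest pot on the mat next to the pink grow lamp, each next pot larger, and the largest at the far end of the row. Keep the pots upright all the time and leave the white bottle where it stands.

Things in the scene. Friction and masses are not known exactly. Their poses are not given: they have to be found in the camera images.
- pot_tiny_center (a point): smallest of four loose terracotta pots: rim 38 mm across, pot 40 mm high, with a pale yellow-green globe cactus with pale ribs and a yellow flower standing up to 20 mm above the rim (look only). The top 18 mm is an upright rim band to grip; below, it tapers to a 28 mm foot. 30 to 270 g. Point: on the axis, 20 mm above the foot and below the rim; z up.
- pot_small_center (a point): second smallest of four loose terracotta pots: rim 46 mm across, pot 48 mm high, with a bright lime-green spiky rosette standing up to 20 mm above the rim (look only). The top 18 mm is an upright rim band to grip; below, it tapers to a 34 mm foot. 30 to 270 g. Point: on the axis, 24 mm above the foot and below the rim; z up.
- pot_medium_center (a point): second largest of four loose terracotta pots: rim 54 mm across, pot 57 mm high, with a blue-grey globe cactus with pale ribs and a red flower standing up to 20 mm above the rim (look only). The top 18 mm is an upright rim band to grip; below, it tapers to a 40 mm foot. 30 to 270 g. Point: on the axis, 28.5 mm above the foot and below the rim; z up.
- pot_large_center (a point): largest of four loose terracotta pots: rim 62 mm across, pot 66 mm high, with a dark green spiky rosette standing up to 20 mm above the rim (look only). The top 18 mm is an upright rim band to grip; below, it tapers to a 46 mm foot. 30 to 270 g. Point: on the axis, 33 mm above the foot and below the rim; z up.
- mat1: fixed round white mat with a blue rim, 76 mm across, 4 mm thick: no. 1 of a straight row of four counted from the robot's right (-y) to left, 95 mm apart, on a grey board 100 x 520 mm, 8 mm thick, lying on the table. Origin: centre of its underside; a pot stands on its top, 12 mm above the table. x across the row, away from the robot; y along it.
- mat2: fixed round white mat with a blue rim, 76 mm across, 4 mm thick: no. 2 of a straight row of four counted from the robot's right (-y) to left, 95 mm apart, on a grey board 100 x 520 mm, 8 mm thick, lying on the table. Origin: centre of its underside; a pot stands on its top, 12 mm above the table. x across the row, away from the robot; y along it.
- mat3: fixed round white mat with a blue rim, 76 mm across, 4 mm thick: no. 3 of a straight row of four counted from the robot's right (-y) to left, 95 mm apart, on a grey board 100 x 520 mm, 8 mm thick, lying on the table. Origin: centre of its underside; a pot stands on its top, 12 mm above the table. x across the row, away from the robot; y along it.
- mat4: fixed round white mat with a blue rim, 76 mm across, 4 mm thick: no. 4 of a straight row of four counted from the robot's right (-y) to left, 95 mm apart, on a grey board 100 x 520 mm, 8 mm thick, lying on the table. Origin: centre of its underside; a pot stands on its top, 12 mm above the table. x across the row, away from the robot; y along it.
- lamp: small grow lamp, a white puck 40 mm across with a glowing pink top, 38 mm high in all, fixed on the board in line with the mats, 82.5 mm beyond the end mat at one end of the row: beyond mat1 or beyond mat4, it changes. A black square logger 26 mm high sits likewise at the other end. Origin: centre of its underside.
- bottle_center (a point): white bottle with a blue cap, 56 mm across, 130 mm high, loose, standing on the table to one side of the work; a jar with a green cap stands on the other side. Not to be moved. This point is on its axis, half-way up (65 mm above the table).

How it is judged (in metres and radians):
At the end, for the whole second after the job is handed in: From the lamp's end the mats carry the pots from smallest to largest, each axis within 15 mm of its mat's centre, upright (0.12 rad), foot on the mat (5 mm in height), at rest and released; the white bottle is within 20 mm of where it began (height (world z) of pot_tiny_center between 0.027 and 0.037 m and angle between each of pot_tiny_center, pot_small_center, pot_medium_center, pot_large_center's own z axis and vertical below 0.12 rad and linear speed of each of pot_tiny, pot_small, pot_medium, pot_large below 0.02 m/s and height (world z) of pot_small_center between 0.031 and 0.041 m and height (world z) of pot_medium_center between 0.0355 and 0.0455 m and height (world z) of pot_large_center between 0.04 and 0.05 m and distance of bottle_center from where it was at the start of the episode below 0.02 m and ((horizontal distance between lamp and mat1 below 0.15 m and horizontal distance between pot_tiny_center and mat1 below 0.015 m and horizontal distance between pot_small_center and mat2 below 0.015 m and horizontal distance between pot_medium_center and mat3 below 0.015 m and horizontal distance between pot_large_center and mat4 below 0.015 m) or (horizontal distance between lamp and mat4 below 0.15 m and horizontal distance between pot_large_center and mat1 below 0.015 m and horizontal distance between pot_medium_center and mat2 below 0.015 m and horizontal distance between pot_small_center and mat3 below 0.015 m and horizontal distance between pot_tiny_center and mat4 below 0.015 m))); the robot touches nothing.
It fails at once if pot_tiny tips over (leans by more than 0.7 rad) (angle between pot_tiny_center's own z axis and vertical above 0.7 rad).
It fails at once if pot_small tips over (leans by more than 0.7 rad) (angle between pot_small_center's own z axis and vertical above 0.7 rad).
It fails at once if pot_medium tips over (leans by more than 0.7 rad) (angle between pot_medium_center's own z axis and vertical above 0.7 rad).
It fails at once if pot_large tips over (leans by more than 0.7 rad) (angle between pot_large_center's own z axis and vertical above 0.7 rad).
It fails at once if the white bottle is knocked over or moved by more than 50 mm (distance of bottle_center from where it was at the start of the episode above 0.05 m or angle between bottle_center's own z axis and vertical above 0.7 rad).
It also fails if it takes over 101 s, if anything falls off the work surface, if the arm or the gripper's body presses on something with over 40 N, if the wrist force passes 120 N, or if a joint passes its speed limit or range.

## Working session

There is one attempt and no reset: what is moved stays moved. The work goes in short steps, Python scripts to look and compute and a tool call to move; the robot and the scene stay as the last step left them, time stands still between calls to the robot, and variables do not carry over. Pictures are saved under pics/ and viewed, about 12 in all and at most 16, crops included, and the job is handed in when it is done.

Besides the shell and the picture viewer there is one more tool, called after "Call:" by a JSON object that holds its "fn" and its "kwargs", one argument or row to a line. apply_moves: Moves the arm, as the interface text tells. Its arguments: {"type":"object","properties":{"steps":{"type":"array","items":{"type":"object","properties":{"dx":{"type":"number","minimum":-1,"maximum":1},"dy":{"type":"number","minimum":-1,"maximum":1},"dz":{"type":"number","minimum":-1,"maximum":1},"wx":{"type":"number","minimum":-1,"maximum":1},"wy":{"type":"number","minimum":-1,"maximum":1},"wz":{"type":"number","minimum":-1,"maximum":1},"hand":{"type":"number"}}}},"newtons":{"type":"number"}},"required":["steps"]}

```bash
mkdir -p pics
python3 - <<'E'
from rig import env
import cv2
for n in("top","scene"):
    cv2.imwrite(f"pics/{n}0.png",env.read_camera(n))
    c=env.calibration(n);print(n,c)
o=env.observe();print(o['time_s'],o['position'],o['orientation'],o['gripper_width'])
E
```

```text
top {'camera_matrix': array([[571.29182405,   0.        , 322.65830095],
       [  0.        , 571.29182405, 237.44123005],
       [  0.        ,   0.        ,   1.        ]]), 'rvec': array([ 2.12672784, -2.18115388,  0.12024205]), 'tvec': array([3.55459302e-01, 5.49694130e+02, 1.24943837e+03])}
scene {'camera_matrix': array([[596.10834226,   0.        , 321.91123933],
       [  0.        , 596.10834226, 234.23458958],
       [  0.        ,   0.        ,   1.        ]]), 'rvec': array([ 2.04110948,  0.75878852, -0.39223905]), 'tvec': array([-435.26510981, -123.46256242, 1561.40967834])}
0.1 [ 277.19056856 -559.82131026  244.76547805] [-2.62917528e-04  8.49634402e-01 -5.27371862e-01 -4.81818431e-04] 1.000872840754382
```

View pics/top0.png

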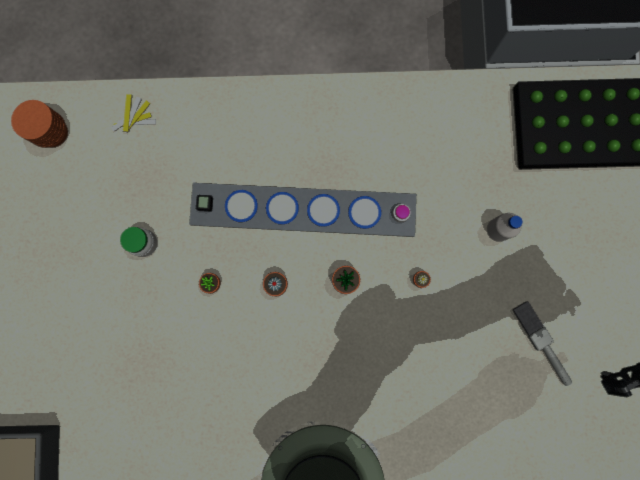

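View pics/scene0.png

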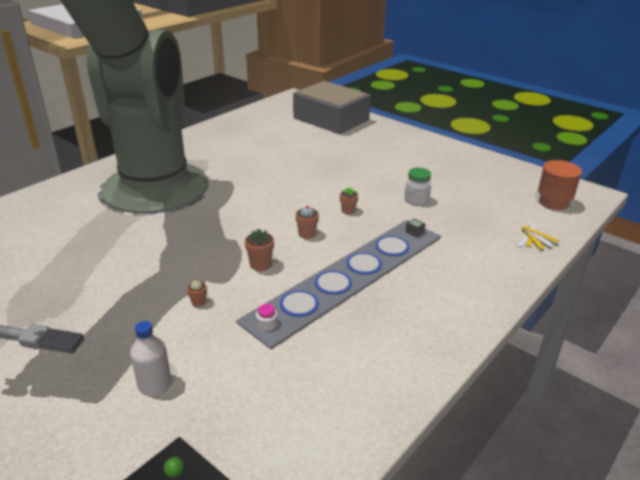

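The top view shows the lamp at the right end (401,212), next to mat1 (364,212). The mats run left to (241,206). The pots, from the left, are small (209,282), medium (275,283), large (345,279) and tiny (421,279). The bottle is at (508,226).

```bash
cat > h.py <<'E'
import cv2,numpy as np
from rig import env
def ray(c,uv,z):
    R,_=cv2.Rodrigues(c['rvec']);t=np.array(c['tvec']).ravel()
    p=cv2.undistortPoints(np.array([[uv]],float),c['camera_matrix'],None).ravel()
    d=R.T@np.array([p[0],p[1],1]);o=-R.T@t
    return o+d*(z-o[2])/d[2]
def hull(m):
    c,_=cv2.findContours(m,cv2.RETR_EXTERNAL,cv2.CHAIN_APPROX_NONE)
    return [k for k in c if cv2.contourArea(k)>60]
E
python3 - <<'E'
from h import *
c=env.calibration("top");im=cv2.imread("pics/top0.png")
hsv=cv2.cvtColor(im,cv2.COLOR_BGR2HSV)
blue=cv2.inRange(hsv,(105,110,60),(130,255,255))
for k in hull(blue):
    (u,v),(a,b),_=cv2.fitEllipse(k)
    print("blue",round(u,1),round(v,1),round(a),round(b),ray(c,(u,v),12).round(1))
ter=cv2.inRange(hsv,(0,70,40),(14,255,255));ter=cv2.morphologyEx(ter,cv2.MORPH_CLOSE,np.ones((3,3)))
for k in hull(ter):
    (u,v),r=cv2.minEnclosingCircle(k)
    if 250<v<310: print("pot",round(u,1),round(v,1),round(r,1),[ray(c,(u,v),z).round(1)[:2] for z in(40,48,57,66)])
E
```

```text
blue 515.5 221.4 11 11 [ 577.6 -454.3   12. ]
blue 364.3 211.8 32 32 [ 608.9 -110.3   12. ]
blue 323.0 209.6 32 32 [616.5 -15.8  12. ]
blue 281.8 207.6 32 32 [623.7  78.8  12. ]
blue 240.8 205.5 31 32 [631.1 173.3  12. ]
pot 209.2 282.9 11.0 [array([453.7, 240.4]), array([453.3, 238.8]), array([452.9, 236.9]), array([452.4, 235. ])]
pot 274.7 283.5 12.6 [array([448.8,  95.1]), array([448.5,  94.3]), array([448.1,  93.5]), array([447.7,  92.6])]
pot 421.3 279.1 8.9 [array([ 450.3, -229.2]), array([ 449.9, -227.9]), array([ 449.5, -226.4]), array([ 449.1, -225. ])]
pot 345.6 279.3 14.4 [array([454., -62.]), array([453.6, -61.8]), array([453.2, -61.5]), array([452.8, -61.3])]
```

Call:
{"fn": "apply_moves", "kwargs": {
  "steps": [
    {"dx": 0.096,"dy": 0.1844,"dz": -0.05,"wz": 0.9256,"hand": 1},
    {"dx": 0.096,"dy": 0.1844,"dz": -0.05,"wz": 0.9256,"hand": 1},
    {"dx": 0.096,"dy": 0.1844,"dz": -0.05,"wz": 0.9256,"hand": 1},
    {"dx": 0.096,"dy": 0.1844,"dz": -0.05,"wz": 0.9256,"hand": 1},
    {"dx": 0.096,"dy": 0.1844,"dz": -0.05,"wz": 0.9256,"hand": 1},
    {"dx": 0.096,"dy": 0.1844,"dz": -0.05,"wz": 0.9256,"hand": 1},
    {"dx": 0.096,"dy": 0.1844,"dz": -0.05,"wz": 0.9256,"hand": 1},
    {"dx": 0.096,"dy": 0.1844,"dz": -0.05,"wz": 0.9256,"hand": 1},
    {"dx": 0.096,"dy": 0.1844,"dz": -0.05,"hand": 1},
    {"dx": 0.096,"dy": 0.1844,"dz": -0.05,"hand": 1},
    {"dx": 0.096,"dy": 0.1844,"dz": -0.05,"hand": 1},
    {"dx": 0.096,"dy": 0.1844,"dz": -0.05,"hand": 1},
    {"hand": 1},
    {"hand": 1}
  ],
  "newtons": 30
}}

```text
invalid input at $.steps[0]: expected keys dx, dy, dz, wx, wy, wz, hand
```

Run:
```python
from h import *
o=env.observe();c=env.calibration("wrist");im=env.read_camera("wrist");cv2.imwrite("pics/w1.png",im)
print(o['position'],o['orientation'],o['qpos'],c)
hsv=cv2.cvtColor(im,cv2.COLOR_BGR2HSV)
ter=cv2.inRange(hsv,(0,70,40),(14,255,255));ter=cv2.morphologyEx(ter,cv2.MORPH_CLOSE,np.ones((5,5)))
for k in hull(ter):
    if cv2.contourArea(k)>500:
        (u,v),r=cv2.minEnclosingCircle(k);print(u,v,r,ray(c,(u,v),40))
```

```text
[ 277.19056856 -559.82131026  244.76547805] [-2.62917528e-04  8.49634402e-01 -5.27371862e-01 -4.81818431e-04] [ 1.04079856  0.52197163 -0.0363319   1.59997062  0.02118203  1.02113242
 -0.11279414] {'camera_matrix': array([[403.34496417,   0.        , 319.48666303],
       [  0.        , 403.34496417, 244.21476874],
       [  0.        ,   0.        ,   1.        ]]), 'rvec': array([-2.42743419,  1.50665774,  0.24456249]), 'tvec': array([-624.86481043,  -41.32054894,  380.41767278])}
```

View pics/w1.png

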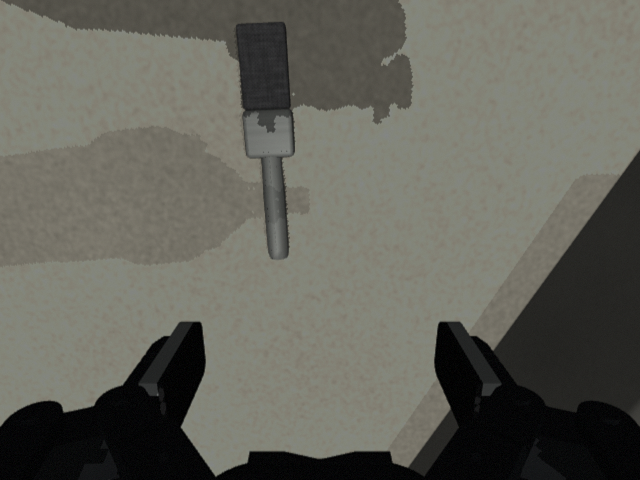

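The move was refused because every key is required, so this wrist view is still from the start pose. It shows only the trowel and the open fingers (200,350 and 440,350). I'll send the move again with all the keys.

Call:
{"fn": "apply_moves", "kwargs": {
  "steps": [
    {"dx": 0.096,"dy": 0.1844,"dz": -0.05,"wx": 0,"wy": 0,"wz": 0.9256,"hand": 1},
    {"dx": 0.096,"dy": 0.1844,"dz": -0.05,"wx": 0,"wy": 0,"wz": 0.9256,"hand": 1},
    {"dx": 0.096,"dy": 0.1844,"dz": -0.05,"wx": 0,"wy": 0,"wz": 0.9256,"hand": 1},
    {"dx": 0.096,"dy": 0.1844,"dz": -0.05,"wx": 0,"wy": 0,"wz": 0.9256,"hand": 1},
    {"dx": 0.096,"dy": 0.1844,"dz": -0.05,"wx": 0,"wy": 0,"wz": 0.9256,"hand": 1},
    {"dx": 0.096,"dy": 0.1844,"dz": -0.05,"wx": 0,"wy": 0,"wz": 0.9256,"hand": 1},
    {"dx": 0.096,"dy": 0.1844,"dz": -0.05,"wx": 0,"wy": 0,"wz": 0.9256,"hand": 1},
    {"dx": 0.096,"dy": 0.1844,"dz": -0.05,"wx": 0,"wy": 0,"wz": 0.9256,"hand": 1},
    {"dx": 0.096,"dy": 0.1844,"dz": -0.05,"wx": 0,"wy": 0,"wz": 0,"hand": 1},
    {"dx": 0.096,"dy": 0.1844,"dz": -0.05,"wx": 0,"wy": 0,"wz": 0,"hand": 1},
    {"dx": 0.096,"dy": 0.1844,"dz": -0.05,"wx": 0,"wy": 0,"wz": 0,"hand": 1},
    {"dx": 0.096,"dy": 0.1844,"dz": -0.05,"wx": 0,"wy": 0,"wz": 0,"hand": 1},
    {"dx": 0,"dy": 0,"dz": 0,"wx": 0,"wy": 0,"wz": 0,"hand": 1},
    {"dx": 0,"dy": 0,"dz": 0,"wx": 0,"wy": 0,"wz": 0,"hand": 1}
  ],
  "newtons": 30
}}

```text
time_s: 1.55
position: [450.2, -227.8, 155.1]
orientation: [-0.0, 1.0, 0.001, -0.0]
force: [0.2, -0.1, -0.7]
gripper_width: 0.997
```

```bash
cat > w.py <<'E'
from h import *
import sys
o=env.observe();c=env.calibration("wrist");im=env.read_camera("wrist");cv2.imwrite(f"pics/{sys.argv[1]}.png",im)
print(o['time_s'],o['position'].round(1) if hasattr(o['position'],'round') else o['position'],np.round(o['orientation'],4),np.round(o['qpos'],2),np.round(o['force'],1),o['gripper_width'])
hsv=cv2.cvtColor(im,cv2.COLOR_BGR2HSV)
ter=cv2.inRange(hsv,(0,70,40),(14,255,255));ter=cv2.morphologyEx(ter,cv2.MORPH_CLOSE,np.ones((5,5)))
for k in hull(ter):
    if cv2.contourArea(k)>500:
        (u,v),r=cv2.minEnclosingCircle(k);print(round(u),round(v),round(r),[ray(c,(u,v),z)[:2].round(1) for z in map(float,sys.argv[2:])],cv2.boundingRect(k))
E
python3 w.py w2 40
```

```text
1.55 [ 450.2 -227.8  155.1] [-1.e-04  1.e+00  6.e-04 -3.e-04] [ 0.62  0.48 -0.36  1.98  0.25  0.72  0.12] [ 0.2 -0.1 -0.7] 0.9968149292527886
319 245 31 [array([ 450.1, -228.4])] (291, 214, 58, 62)
```

View pics/w2.png

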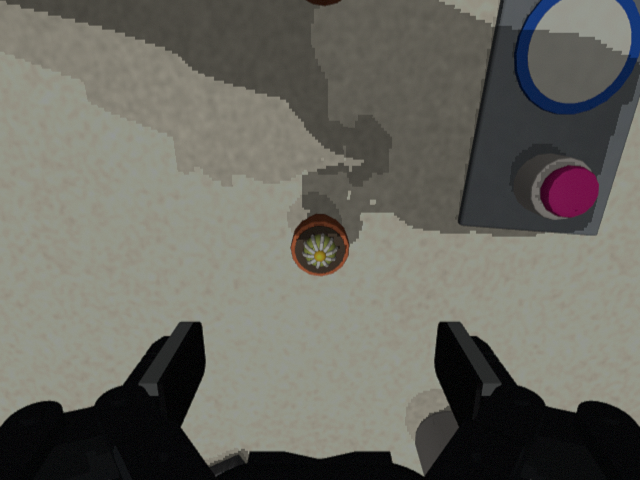

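The tiny pot is at (320,246), under the tool. I'll descend, grip and check.

Call:
{"fn": "apply_moves", "kwargs": {
  "steps": [
    {"dx": 0,"dy": 0,"dz": -0.18,"wx": 0,"wy": 0,"wz": 0,"hand": 1},
    {"dx": 0,"dy": 0,"dz": -0.18,"wx": 0,"wy": 0,"wz": 0,"hand": 1},
    {"dx": 0,"dy": 0,"dz": -0.18,"wx": 0,"wy": 0,"wz": 0,"hand": 1},
    {"dx": 0,"dy": 0,"dz": -0.18,"wx": 0,"wy": 0,"wz": 0,"hand": 1},
    {"dx": 0,"dy": 0,"dz": -0.16,"wx": 0,"wy": 0,"wz": 0,"hand": 1},
    {"dx": 0,"dy": 0,"dz": 0,"wx": 0,"wy": 0,"wz": 0,"hand": 0.5},
    {"dx": 0,"dy": 0,"dz": 0,"wx": 0,"wy": 0,"wz": 0,"hand": 0.3},
    {"dx": 0,"dy": 0,"dz": 0,"wx": 0,"wy": 0,"wz": 0,"hand": 0},
    {"dx": 0,"dy": 0,"dz": 0,"wx": 0,"wy": 0,"wz": 0,"hand": 0},
    {"dx": 0,"dy": 0,"dz": 0,"wx": 0,"wy": 0,"wz": 0,"hand": 0},
    {"dx": 0,"dy": 0,"dz": 0,"wx": 0,"wy": 0,"wz": 0,"hand": 0},
    {"dx": 0,"dy": 0,"dz": 0,"wx": 0,"wy": 0,"wz": 0,"hand": 0},
    {"dx": 0,"dy": 0,"dz": 0,"wx": 0,"wy": 0,"wz": 0,"hand": 0}
  ],
  "newtons": 40
}}

```text
time_s: 2.9
position: [450.6, -228.8, 24.7]
orientation: [0.001, 1.0, -0.0, 0.001]
force: [-1.6, 0.3, 8.5]
gripper_width: 0.435
```

Call:
{"fn": "apply_moves", "kwargs": {
  "steps": [
    {"dx": 0,"dy": 0,"dz": 0.06,"wx": 0,"wy": 0,"wz": 0,"hand": 0},
    {"dx": 0,"dy": 0,"dz": 0.12,"wx": 0,"wy": 0,"wz": 0,"hand": 0},
    {"dx": 0,"dy": 0,"dz": 0.14,"wx": 0,"wy": 0,"wz": 0,"hand": 0},
    {"dx": 0,"dy": 0,"dz": 0.14,"wx": 0,"wy": 0,"wz": 0,"hand": 0},
    {"dx": 0,"dy": 0,"dz": 0.14,"wx": 0,"wy": 0,"wz": 0,"hand": 0},
    {"dx": 0.07,"dy": 0.05,"dz": 0,"wx": 0,"wy": 0,"wz": 0,"hand": 0},
    {"dx": 0.132,"dy": 0.0985,"dz": 0,"wx": 0,"wy": 0,"wz": 0,"hand": 0},
    {"dx": 0.132,"dy": 0.0985,"dz": 0,"wx": 0,"wy": 0,"wz": 0,"hand": 0},
    {"dx": 0.132,"dy": 0.0985,"dz": 0,"wx": 0,"wy": 0,"wz": 0,"hand": 0},
    {"dx": 0.132,"dy": 0.0985,"dz": 0,"wx": 0,"wy": 0,"wz": 0,"hand": 0},
    {"dx": 0.132,"dy": 0.0985,"dz": 0,"wx": 0,"wy": 0,"wz": 0,"hand": 0},
    {"dx": 0.132,"dy": 0.0985,"dz": 0,"wx": 0,"wy": 0,"wz": 0,"hand": 0},
    {"dx": 0.132,"dy": 0.0985,"dz": 0,"wx": 0,"wy": 0,"wz": 0,"hand": 0},
    {"dx": 0.062,"dy": 0.0485,"dz": 0,"wx": 0,"wy": 0,"wz": 0,"hand": 0},
    {"dx": 0,"dy": 0,"dz": 0,"wx": 0,"wy": 0,"wz": 0,"hand": 0},
    {"dx": 0,"dy": 0,"dz": 0,"wx": 0,"wy": 0,"wz": 0,"hand": 0}
  ]
}}

```text
time_s: 4.5
position: [607.8, -110.5, 113.2]
orientation: [0.0, 1.0, -0.0, -0.0]
force: [-0.3, -0.4, -1.1]
gripper_width: 0.429
```

```bash
python3 w.py w3
```

```text
4.5 [ 607.8 -110.5  113.2] [ 2.e-04  1.e+00 -3.e-04 -3.e-04] [ 0.3   0.69 -0.32  1.71  0.28  0.79 -0.16] [-0.3 -0.4 -1.1] 0.4291139056966718
319 353 66 [] (264, 288, 112, 132)
27 186 71 [] (0, 120, 97, 133)
```

View pics/w3.png

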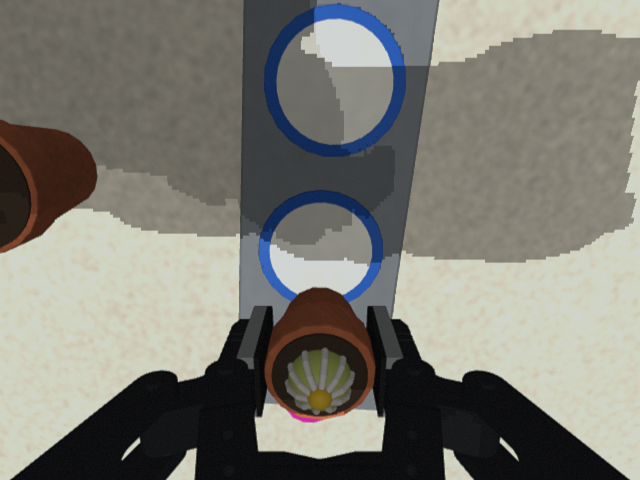

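The pot is gripped upright and sits over mat1 (320,250). I'll lower it next.

Call:
{"fn": "apply_moves", "kwargs": {
  "steps": [
    {"dx": 0.007,"dy": 0,"dz": -0.1,"wx": 0,"wy": 0,"wz": 0,"hand": 0},
    {"dx": 0,"dy": 0,"dz": -0.14,"wx": 0,"wy": 0,"wz": 0,"hand": 0},
    {"dx": 0,"dy": 0,"dz": -0.12,"wx": 0,"wy": 0,"wz": 0,"hand": 0},
    {"dx": 0,"dy": 0,"dz": -0.08,"wx": 0,"wy": 0,"wz": 0,"hand": 0},
    {"dx": 0,"dy": 0,"dz": -0.04,"wx": 0,"wy": 0,"wz": 0,"hand": 0},
    {"dx": 0,"dy": 0,"dz": -0.02,"wx": 0,"wy": 0,"wz": 0,"hand": 0},
    {"dx": 0,"dy": 0,"dz": 0,"wx": 0,"wy": 0,"wz": 0,"hand": 0},
    {"dx": 0,"dy": 0,"dz": 0,"wx": 0,"wy": 0,"wz": 0,"hand": 0}
  ]
}}

```text
time_s: 5.35
position: [609.9, -110.1, 38.9]
orientation: [0.0, 1.0, -0.0, 0.0]
force: [0.8, 0.1, -0.6]
gripper_width: 0.43
```

Call:
{"fn": "apply_moves", "kwargs": {
  "steps": [
    {"dx": 0,"dy": 0,"dz": -0.008,"wx": 0,"wy": 0,"wz": 0,"hand": 0},
    {"dx": 0,"dy": 0,"dz": -0.006,"wx": 0,"wy": 0,"wz": 0,"hand": 0},
    {"dx": 0,"dy": 0,"dz": 0,"wx": 0,"wy": 0,"wz": 0,"hand": 0.5},
    {"dx": 0,"dy": 0,"dz": 0,"wx": 0,"wy": 0,"wz": 0,"hand": 0.7},
    {"dx": 0,"dy": 0,"dz": 0,"wx": 0,"wy": 0,"wz": 0,"hand": 0.85},
    {"dx": 0,"dy": 0,"dz": 0,"wx": 0,"wy": 0,"wz": 0,"hand": 1},
    {"dx": 0,"dy": 0,"dz": 0,"wx": 0,"wy": 0,"wz": 0,"hand": 1},
    {"dx": 0,"dy": 0,"dz": 0.13,"wx": 0,"wy": 0,"wz": 0,"hand": 1},
    {"dx": 0,"dy": 0,"dz": 0.2,"wx": 0,"wy": 0,"wz": 0,"hand": 1},
    {"dx": 0,"dy": 0,"dz": 0.2,"wx": 0,"wy": 0,"wz": 0,"hand": 1},
    {"dx": 0,"dy": 0,"dz": 0.2,"wx": 0,"wy": 0,"wz": 0,"hand": 1},
    {"dx": 0,"dy": 0,"dz": 0.1,"wx": 0,"wy": 0,"wz": 0,"hand": 1},
    {"dx": 0,"dy": 0,"dz": 0,"wx": 0,"wy": 0,"wz": 0,"hand": 1}
  ]
}}

```text
time_s: 6.65
position: [610.5, -110.1, 162.6]
orientation: [0.0, 1.0, -0.0, 0.002]
force: [0.4, -0.6, 0.2]
gripper_width: 1.001
```

Call:
{"fn": "apply_moves", "kwargs": {
  "steps": [
    {"dx": -0.131,"dy": 0.0407,"dz": 0,"wx": 0,"wy": 0,"wz": 0,"hand": 1},
    {"dx": -0.131,"dy": 0.0407,"dz": 0,"wx": 0,"wy": 0,"wz": 0,"hand": 1},
    {"dx": -0.131,"dy": 0.0407,"dz": 0,"wx": 0,"wy": 0,"wz": 0,"hand": 1},
    {"dx": -0.131,"dy": 0.0407,"dz": 0,"wx": 0,"wy": 0,"wz": 0,"hand": 1},
    {"dx": -0.131,"dy": 0.0407,"dz": 0,"wx": 0,"wy": 0,"wz": 0,"hand": 1},
    {"dx": -0.131,"dy": 0.0407,"dz": 0,"wx": 0,"wy": 0,"wz": 0,"hand": 1},
    {"dx": -0.131,"dy": 0.0407,"dz": 0,"wx": 0,"wy": 0,"wz": 0,"hand": 1},
    {"dx": -0.131,"dy": 0.0407,"dz": 0,"wx": 0,"wy": 0,"wz": 0,"hand": 1},
    {"dx": 0,"dy": 0,"dz": 0,"wx": 0,"wy": 0,"wz": 0,"hand": 1},
    {"dx": 0,"dy": 0,"dz": 0,"wx": 0,"wy": 0,"wz": 0,"hand": 1}
  ]
}}

```text
time_s: 7.65
position: [452.3, -61.2, 160.2]
orientation: [-0.0, 1.0, -0.0, -0.0]
force: [0.0, 0.6, -0.4]
gripper_width: 0.999
```

```bash
python3 w.py w4 66 57 40
```

```text
7.65 [452.3 -61.2 160.2] [-1.e-04  1.e+00 -1.e-04 -3.e-04] [ 0.31  0.41 -0.38  2.1   0.23  0.68 -0.23] [ 0.   0.6 -0.4] 0.9990514223602367
548 308 40 [array([593.5, -95.9]), array([ 599.2, -100.6]), array([ 609.9, -109.5])] (511, 279, 76, 67)
319 250 54 [array([452.3, -58.4]), array([452.3, -61.6]), array([452.3, -67.6])] (268, 197, 104, 108)
310 0 38 [array([447.8,  70.6]), array([447.6,  72.7]), array([447.2,  76.5])] (272, 0, 77, 22)
```

Call:
{"fn": "apply_moves", "kwargs": {
  "steps": [
    {"dx": 0,"dy": 0,"dz": -0.15,"wx": 0,"wy": 0,"wz": 0,"hand": 1},
    {"dx": 0,"dy": 0,"dz": -0.17,"wx": 0,"wy": 0,"wz": 0,"hand": 1},
    {"dx": 0,"dy": 0,"dz": -0.17,"wx": 0,"wy": 0,"wz": 0,"hand": 1},
    {"dx": 0,"dy": 0,"dz": -0.14,"wx": 0,"wy": 0,"wz": 0,"hand": 1},
    {"dx": 0,"dy": 0,"dz": -0.1,"wx": 0,"wy": 0,"wz": 0,"hand": 1},
    {"dx": 0,"dy": 0,"dz": 0,"wx": 0,"wy": 0,"wz": 0,"hand": 1},
    {"dx": 0,"dy": 0,"dz": 0,"wx": 0,"wy": 0,"wz": 0,"hand": 0.75},
    {"dx": 0,"dy": 0,"dz": 0,"wx": 0,"wy": 0,"wz": 0,"hand": 0.6},
    {"dx": 0,"dy": 0,"dz": 0,"wx": 0,"wy": 0,"wz": 0,"hand": 0},
    {"dx": 0,"dy": 0,"dz": 0,"wx": 0,"wy": 0,"wz": 0,"hand": 0},
    {"dx": 0,"dy": 0,"dz": 0,"wx": 0,"wy": 0,"wz": 0,"hand": 0},
    {"dx": 0,"dy": 0,"dz": 0,"wx": 0,"wy": 0,"wz": 0,"hand": 0}
  ]
}}

```text
time_s: 8.9
position: [452.9, -61.2, 52.0]
orientation: [0.0, 1.0, -0.0, 0.001]
force: [-1.2, 1.4, 9.1]
gripper_width: 0.708
```

Call:
{"fn": "apply_moves", "kwargs": {
  "steps": [
    {"dx": 0,"dy": 0,"dz": 0.06,"wx": 0,"wy": 0,"wz": 0,"hand": 0},
    {"dx": 0,"dy": 0,"dz": 0.14,"wx": 0,"wy": 0,"wz": 0,"hand": 0},
    {"dx": 0,"dy": 0,"dz": 0.14,"wx": 0,"wy": 0,"wz": 0,"hand": 0},
    {"dx": 0,"dy": 0,"dz": 0.14,"wx": 0,"wy": 0,"wz": 0,"hand": 0},
    {"dx": 0,"dy": 0,"dz": 0.12,"wx": 0,"wy": 0,"wz": 0,"hand": 0},
    {"dx": 0.05,"dy": 0.065,"dz": 0,"wx": 0,"wy": 0,"wz": 0,"hand": 0},
    {"dx": 0.099,"dy": 0.1303,"dz": 0,"wx": 0,"wy": 0,"wz": 0,"hand": 0},
    {"dx": 0.099,"dy": 0.1303,"dz": 0,"wx": 0,"wy": 0,"wz": 0,"hand": 0},
    {"dx": 0.099,"dy": 0.1303,"dz": 0,"wx": 0,"wy": 0,"wz": 0,"hand": 0},
    {"dx": 0.099,"dy": 0.1303,"dz": 0,"wx": 0,"wy": 0,"wz": 0,"hand": 0},
    {"dx": 0.099,"dy": 0.1303,"dz": 0,"wx": 0,"wy": 0,"wz": 0,"hand": 0},
    {"dx": 0.099,"dy": 0.1303,"dz": 0,"wx": 0,"wy": 0,"wz": 0,"hand": 0},
    {"dx": 0.099,"dy": 0.1303,"dz": 0,"wx": 0,"wy": 0,"wz": 0,"hand": 0},
    {"dx": 0.099,"dy": 0.1303,"dz": 0,"wx": 0,"wy": 0,"wz": 0,"hand": 0},
    {"dx": 0.099,"dy": 0.1303,"dz": 0,"wx": 0,"wy": 0,"wz": 0,"hand": 0},
    {"dx": 0.099,"dy": 0.1303,"dz": 0,"wx": 0,"wy": 0,"wz": 0,"hand": 0},
    {"dx": 0.099,"dy": 0.1303,"dz": 0,"wx": 0,"wy": 0,"wz": 0,"hand": 0},
    {"dx": 0.05,"dy": 0.065,"dz": 0,"wx": 0,"wy": 0,"wz": 0,"hand": 0},
    {"dx": 0,"dy": 0,"dz": 0,"wx": 0,"wy": 0,"wz": 0,"hand": 0},
    {"dx": 0,"dy": 0,"dz": 0,"wx": 0,"wy": 0,"wz": 0,"hand": 0}
  ]
}}

```text
time_s: 10.9
position: [630.2, 172.8, 140.7]
orientation: [0.0, 1.0, -0.0, -0.0]
force: [0.0, -1.0, -2.5]
gripper_width: 0.712
```

```bash
python3 w.py w5; python3 -c "
from h import *
cv2.imwrite('pics/top5.png',env.read_camera('top')[150:330,150:550])
cv2.imwrite('pics/m5.png',cv2.vconcat([cv2.resize(cv2.imread('pics/w5.png'),(400,300)),cv2.imread('pics/top5.png')]))"
```

```text
10.9 [630.2 172.8 140.7] [ 4.e-04  1.e+00 -2.e-04 -5.e-04] [-0.14  0.7  -0.35  1.59  0.29  0.9  -0.59] [ 0.  -1.  -2.5] 0.7122305274751293
50 363 65 [] (0, 310, 106, 105)
319 343 99 [] (228, 244, 183, 187)
24 138 49 [] (0, 95, 73, 86)
```

View pics/m5.png

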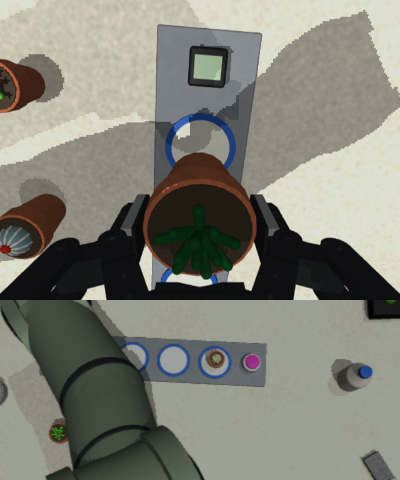

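The large pot is held upright over mat4, and the tiny pot stands centred on mat1. I'll lower it now.

Call:
{"fn": "apply_moves", "kwargs": {
  "steps": [
    {"dx": 0.006,"dy": 0.003,"dz": -0.1,"wx": 0,"wy": 0,"wz": 0,"hand": 0},
    {"dx": 0,"dy": 0,"dz": -0.14,"wx": 0,"wy": 0,"wz": 0,"hand": 0},
    {"dx": 0,"dy": 0,"dz": -0.12,"wx": 0,"wy": 0,"wz": 0,"hand": 0},
    {"dx": 0,"dy": 0,"dz": -0.08,"wx": 0,"wy": 0,"wz": 0,"hand": 0},
    {"dx": 0,"dy": 0,"dz": -0.04,"wx": 0,"wy": 0,"wz": 0,"hand": 0},
    {"dx": 0,"dy": 0,"dz": -0.02,"wx": 0,"wy": 0,"wz": 0,"hand": 0},
    {"dx": 0,"dy": 0,"dz": -0.01,"wx": 0,"wy": 0,"wz": 0,"hand": 0},
    {"dx": 0,"dy": 0,"dz": 0,"wx": 0,"wy": 0,"wz": 0,"hand": 0},
    {"dx": 0,"dy": 0,"dz": 0,"wx": 0,"wy": 0,"wz": 0,"hand": 0}
  ]
}}

```text
time_s: 11.9
position: [631.9, 173.9, 65.3]
orientation: [-0.0, 1.0, -0.0, 0.0]
force: [0.0, 0.3, -1.6]
gripper_width: 0.707
```

Call:
{"fn": "apply_moves", "kwargs": {
  "steps": [
    {"dx": 0,"dy": 0,"dz": -0.008,"wx": 0,"wy": 0,"wz": 0,"hand": 0},
    {"dx": 0,"dy": 0,"dz": -0.006,"wx": 0,"wy": 0,"wz": 0,"hand": 0},
    {"dx": 0,"dy": 0,"dz": 0,"wx": 0,"wy": 0,"wz": 0,"hand": 0},
    {"dx": 0,"dy": 0,"dz": 0,"wx": 0,"wy": 0,"wz": 0,"hand": 0.75},
    {"dx": 0,"dy": 0,"dz": 0,"wx": 0,"wy": 0,"wz": 0,"hand": 0.85},
    {"dx": 0,"dy": 0,"dz": 0,"wx": 0,"wy": 0,"wz": 0,"hand": 1},
    {"dx": 0,"dy": 0,"dz": 0,"wx": 0,"wy": 0,"wz": 0,"hand": 1},
    {"dx": 0,"dy": 0,"dz": 0.1,"wx": 0,"wy": 0,"wz": 0,"hand": 1},
    {"dx": 0,"dy": 0,"dz": 0.2,"wx": 0,"wy": 0,"wz": 0,"hand": 1},
    {"dx": 0,"dy": 0,"dz": 0.2,"wx": 0,"wy": 0,"wz": 0,"hand": 1},
    {"dx": 0,"dy": 0,"dz": 0.2,"wx": 0,"wy": 0,"wz": 0,"hand": 1},
    {"dx": 0,"dy": 0,"dz": 0,"wx": 0,"wy": 0,"wz": 0,"hand": 1},
    {"dx": 0,"dy": 0,"dz": 0,"wx": 0,"wy": 0,"wz": 0,"hand": 1}
  ]
}}

```text
time_s: 13.2
position: [632.0, 173.8, 169.0]
orientation: [-0.0, 1.0, -0.0, 0.001]
force: [-0.8, -0.1, -0.7]
gripper_width: 1.002
```

Call:
{"fn": "apply_moves", "kwargs": {
  "steps": [
    {"dx": -0.1324,"dy": 0.0481,"dz": 0,"wx": 0,"wy": 0,"wz": 0,"hand": 1},
    {"dx": -0.1324,"dy": 0.0481,"dz": 0,"wx": 0,"wy": 0,"wz": 0,"hand": 1},
    {"dx": -0.1324,"dy": 0.0481,"dz": 0,"wx": 0,"wy": 0,"wz": 0,"hand": 1},
    {"dx": -0.1324,"dy": 0.0481,"dz": 0,"wx": 0,"wy": 0,"wz": 0,"hand": 1},
    {"dx": -0.1324,"dy": 0.0481,"dz": 0,"wx": 0,"wy": 0,"wz": 0,"hand": 1},
    {"dx": -0.1324,"dy": 0.0481,"dz": -0.04,"wx": 0,"wy": 0,"wz": 0,"hand": 1},
    {"dx": -0.1324,"dy": 0.0481,"dz": -0.04,"wx": 0,"wy": 0,"wz": 0,"hand": 1},
    {"dx": -0.1324,"dy": 0.0481,"dz": -0.04,"wx": 0,"wy": 0,"wz": 0,"hand": 1},
    {"dx": -0.1324,"dy": 0.0481,"dz": -0.04,"wx": 0,"wy": 0,"wz": 0,"hand": 1},
    {"dx": 0,"dy": 0,"dz": 0,"wx": 0,"wy": 0,"wz": 0,"hand": 1},
    {"dx": 0,"dy": 0,"dz": 0,"wx": 0,"wy": 0,"wz": 0,"hand": 1}
  ]
}}

```text
time_s: 14.3
position: [452.7, 238.7, 143.4]
orientation: [0.0, 1.0, 0.0, -0.0]
force: [0.8, 0.4, 0.0]
gripper_width: 1.003
```

```bash
python3 w.py w6 48 40
```

```text
14.3 [452.7 238.7 143.4] [ 2.e-04  1.e+00  2.e-04 -3.e-04] [-0.31  0.51 -0.38  1.97  0.28  0.71 -0.86] [0.8 0.4 0. ] 1.0032209083299934
312 427 45 [array([447.7, 111.5]), array([447.5, 104. ])] (274, 382, 76, 71)
586 348 59 [array([624.3, 174.2]), array([630.4, 169. ])] (534, 295, 106, 109)
321 247 41 [array([453.6, 242.9]), array([453.6, 240.1])] (282, 207, 78, 82)
```

Call:
{"fn": "apply_moves", "kwargs": {
  "steps": [
    {"dx": 0.005,"dy": 0.013,"dz": -0.15,"wx": 0,"wy": 0,"wz": 0,"hand": 1},
    {"dx": 0,"dy": 0,"dz": -0.18,"wx": 0,"wy": 0,"wz": 0,"hand": 1},
    {"dx": 0,"dy": 0,"dz": -0.18,"wx": 0,"wy": 0,"wz": 0,"hand": 1},
    {"dx": 0,"dy": 0,"dz": -0.15,"wx": 0,"wy": 0,"wz": 0,"hand": 1},
    {"dx": 0,"dy": 0,"dz": -0.1,"wx": 0,"wy": 0,"wz": 0,"hand": 1},
    {"dx": 0,"dy": 0,"dz": 0,"wx": 0,"wy": 0,"wz": 0,"hand": 0.8},
    {"dx": 0,"dy": 0,"dz": 0,"wx": 0,"wy": 0,"wz": 0,"hand": 0.55},
    {"dx": 0,"dy": 0,"dz": 0,"wx": 0,"wy": 0,"wz": 0,"hand": 0.4},
    {"dx": 0,"dy": 0,"dz": 0,"wx": 0,"wy": 0,"wz": 0,"hand": 0},
    {"dx": 0,"dy": 0,"dz": 0,"wx": 0,"wy": 0,"wz": 0,"hand": 0},
    {"dx": 0,"dy": 0,"dz": 0,"wx": 0,"wy": 0,"wz": 0,"hand": 0},
    {"dx": 0,"dy": 0,"dz": 0,"wx": 0,"wy": 0,"wz": 0,"hand": 0}
  ]
}}

```text
time_s: 15.55
position: [454.3, 240.8, 30.6]
orientation: [-0.0, 1.0, -0.0, 0.001]
force: [-1.0, -2.2, 8.5]
gripper_width: 0.528
```

Call:
{"fn": "apply_moves", "kwargs": {
  "steps": [
    {"dx": 0,"dy": 0,"dz": 0.06,"wx": 0,"wy": 0,"wz": 0,"hand": 0},
    {"dx": 0,"dy": 0,"dz": 0.14,"wx": 0,"wy": 0,"wz": 0,"hand": 0},
    {"dx": 0,"dy": 0,"dz": 0.2,"wx": 0,"wy": 0,"wz": 0,"hand": 0},
    {"dx": 0,"dy": 0,"dz": 0.2,"wx": 0,"wy": 0,"wz": 0,"hand": 0},
    {"dx": 0,"dy": 0,"dz": 0.15,"wx": 0,"wy": 0,"wz": 0,"hand": 0},
    {"dx": 0.0386,"dy": -0.0612,"dz": 0,"wx": 0,"wy": 0,"wz": 0,"hand": 0},
    {"dx": 0.0901,"dy": -0.1427,"dz": 0,"wx": 0,"wy": 0,"wz": 0,"hand": 0},
    {"dx": 0.0901,"dy": -0.1427,"dz": 0,"wx": 0,"wy": 0,"wz": 0,"hand": 0},
    {"dx": 0.0901,"dy": -0.1427,"dz": 0,"wx": 0,"wy": 0,"wz": 0,"hand": 0},
    {"dx": 0.0901,"dy": -0.1427,"dz": 0,"wx": 0,"wy": 0,"wz": 0,"hand": 0},
    {"dx": 0.0901,"dy": -0.1427,"dz": 0,"wx": 0,"wy": 0,"wz": 0,"hand": 0},
    {"dx": 0.0901,"dy": -0.1427,"dz": 0,"wx": 0,"wy": 0,"wz": 0,"hand": 0},
    {"dx": 0.0901,"dy": -0.1427,"dz": 0,"wx": 0,"wy": 0,"wz": 0,"hand": 0},
    {"dx": 0.0901,"dy": -0.1427,"dz": 0,"wx": 0,"wy": 0,"wz": 0,"hand": 0},
    {"dx": 0.0901,"dy": -0.1427,"dz": 0,"wx": 0,"wy": 0,"wz": 0,"hand": 0},
    {"dx": 0.0901,"dy": -0.1427,"dz": 0,"wx": 0,"wy": 0,"wz": 0,"hand": 0},
    {"dx": 0.0901,"dy": -0.1427,"dz": 0,"wx": 0,"wy": 0,"wz": 0,"hand": 0},
    {"dx": 0.0515,"dy": -0.081,"dz": 0,"wx": 0,"wy": 0,"wz": 0,"hand": 0},
    {"dx": 0,"dy": 0,"dz": 0,"wx": 0,"wy": 0,"wz": 0,"hand": 0},
    {"dx": 0,"dy": 0,"dz": 0,"wx": 0,"wy": 0,"wz": 0,"hand": 0}
  ]
}}

```text
time_s: 17.55
position: [615.4, -15.6, 141.9]
orientation: [-0.0, 1.0, -0.0, -0.0]
force: [-0.8, 1.4, -0.7]
gripper_width: 0.522
```

```bash
python3 w.py w7
```

```text
17.55 [615.4 -15.6 141.9] [-2.e-04  1.e+00 -1.e-04 -3.e-04] [ 0.17  0.65 -0.36  1.7   0.29  0.85 -0.31] [-0.8  1.4 -0.7] 0.5223343276140704
318 351 79 [] (251, 273, 138, 153)
24 54 59 [] (0, 0, 80, 109)
```

View pics/w7.png

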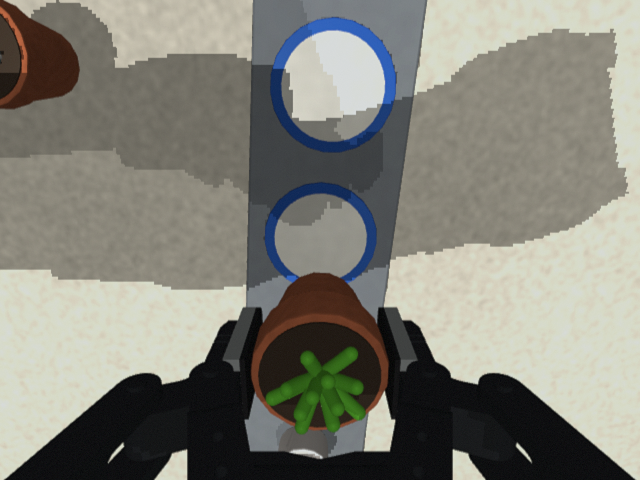

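The small pot is upright over mat2 (320,235), with empty mat3 beyond it. I'll lower it.

Call:
{"fn": "apply_moves", "kwargs": {
  "steps": [
    {"dx": 0.006,"dy": 0,"dz": -0.12,"wx": 0,"wy": 0,"wz": 0,"hand": 0},
    {"dx": 0,"dy": 0,"dz": -0.16,"wx": 0,"wy": 0,"wz": 0,"hand": 0},
    {"dx": 0,"dy": 0,"dz": -0.16,"wx": 0,"wy": 0,"wz": 0,"hand": 0},
    {"dx": 0,"dy": 0,"dz": -0.1,"wx": 0,"wy": 0,"wz": 0,"hand": 0},
    {"dx": 0,"dy": 0,"dz": -0.06,"wx": 0,"wy": 0,"wz": 0,"hand": 0},
    {"dx": 0,"dy": 0,"dz": -0.04,"wx": 0,"wy": 0,"wz": 0,"hand": 0},
    {"dx": 0,"dy": 0,"dz": -0.012,"wx": 0,"wy": 0,"wz": 0,"hand": 0},
    {"dx": 0,"dy": 0,"dz": 0,"wx": 0,"wy": 0,"wz": 0,"hand": 0},
    {"dx": 0,"dy": 0,"dz": 0,"wx": 0,"wy": 0,"wz": 0,"hand": 0}
  ]
}}

```text
time_s: 18.5
position: [617.1, -16.1, 45.0]
orientation: [-0.0, 1.0, -0.0, 0.0]
force: [0.4, -0.1, -0.9]
gripper_width: 0.526
```

Call:
{"fn": "apply_moves", "kwargs": {
  "steps": [
    {"dx": 0,"dy": 0,"dz": -0.009,"wx": 0,"wy": 0,"wz": 0,"hand": 0},
    {"dx": 0,"dy": 0,"dz": -0.007,"wx": 0,"wy": 0,"wz": 0,"hand": 0},
    {"dx": 0,"dy": 0,"dz": 0,"wx": 0,"wy": 0,"wz": 0,"hand": 0},
    {"dx": 0,"dy": 0,"dz": 0,"wx": 0,"wy": 0,"wz": 0,"hand": 0.6},
    {"dx": 0,"dy": 0,"dz": 0,"wx": 0,"wy": 0,"wz": 0,"hand": 0.75},
    {"dx": 0,"dy": 0,"dz": 0,"wx": 0,"wy": 0,"wz": 0,"hand": 1},
    {"dx": 0,"dy": 0,"dz": 0,"wx": 0,"wy": 0,"wz": 0,"hand": 1},
    {"dx": 0,"dy": 0,"dz": 0.12,"wx": 0,"wy": 0,"wz": 0,"hand": 1},
    {"dx": 0,"dy": 0,"dz": 0.2,"wx": 0,"wy": 0,"wz": 0,"hand": 1},
    {"dx": 0,"dy": 0,"dz": 0.2,"wx": 0,"wy": 0,"wz": 0,"hand": 1},
    {"dx": 0,"dy": 0,"dz": 0.2,"wx": 0,"wy": 0,"wz": 0,"hand": 1},
    {"dx": 0,"dy": 0,"dz": 0,"wx": 0,"wy": 0,"wz": 0,"hand": 1}
  ]
}}

```text
time_s: 19.7
position: [618.5, -16.0, 153.7]
orientation: [-0.0, 1.0, -0.0, 0.003]
force: [0.6, 0.8, -0.5]
gripper_width: 0.998
```

Call:
{"fn": "apply_moves", "kwargs": {
  "steps": [
    {"dx": -0.1125,"dy": 0.073,"dz": 0,"wx": 0,"wy": 0,"wz": 0,"hand": 1},
    {"dx": -0.1125,"dy": 0.073,"dz": 0,"wx": 0,"wy": 0,"wz": 0,"hand": 1},
    {"dx": -0.1125,"dy": 0.073,"dz": 0,"wx": 0,"wy": 0,"wz": 0,"hand": 1},
    {"dx": -0.1125,"dy": 0.073,"dz": 0,"wx": 0,"wy": 0,"wz": 0,"hand": 1},
    {"dx": -0.1125,"dy": 0.073,"dz": 0,"wx": 0,"wy": 0,"wz": 0,"hand": 1},
    {"dx": -0.1125,"dy": 0.073,"dz": 0,"wx": 0,"wy": 0,"wz": 0,"hand": 1},
    {"dx": -0.1125,"dy": 0.073,"dz": 0,"wx": 0,"wy": 0,"wz": 0,"hand": 1},
    {"dx": -0.1125,"dy": 0.073,"dz": 0,"wx": 0,"wy": 0,"wz": 0,"hand": 1},
    {"dx": -0.1125,"dy": 0.073,"dz": 0,"wx": 0,"wy": 0,"wz": 0,"hand": 1},
    {"dx": -0.1125,"dy": 0.073,"dz": 0,"wx": 0,"wy": 0,"wz": 0,"hand": 1},
    {"dx": 0,"dy": 0,"dz": 0,"wx": 0,"wy": 0,"wz": 0,"hand": 1},
    {"dx": 0,"dy": 0,"dz": 0,"wx": 0,"wy": 0,"wz": 0,"hand": 1}
  ]
}}

```text
time_s: 20.9
position: [448.1, 93.4, 149.8]
orientation: [0.0, 1.0, 0.0, 0.0]
force: [-0.4, -0.8, -0.0]
gripper_width: 1.001
```

```bash
python3 w.py w8 57 48 40
```

```text
20.9 [448.1  93.4 149.8] [1.e-04 1.e+00 1.e-04 0.e+00] [-0.02  0.43 -0.4   2.1   0.27  0.66 -0.6 ] [-0.4 -0.8 -0. ] 1.000625715444034
562 384 48 [array([607.4,   3.2]), array([613.9,  -3.8]), array([619.6, -10. ])] (516, 352, 91, 58)
318 250 47 [array([447.3,  96.9]), array([447.3,  93.7]), array([447.3,  90.9])] (273, 203, 91, 95)
626 118 52 [array([609.6, 170.8]), array([616.1, 170.6]), array([621.9, 170.5])] (575, 67, 65, 102)
```

Call:
{"fn": "apply_moves", "kwargs": {
  "steps": [
    {"dx": -0.004,"dy": 0.012,"dz": -0.14,"wx": 0,"wy": 0,"wz": 0,"hand": 1},
    {"dx": 0,"dy": 0,"dz": -0.17,"wx": 0,"wy": 0,"wz": 0,"hand": 1},
    {"dx": 0,"dy": 0,"dz": -0.18,"wx": 0,"wy": 0,"wz": 0,"hand": 1},
    {"dx": 0,"dy": 0,"dz": -0.15,"wx": 0,"wy": 0,"wz": 0,"hand": 1},
    {"dx": 0,"dy": 0,"dz": -0.1,"wx": 0,"wy": 0,"wz": 0,"hand": 1},
    {"dx": 0,"dy": 0,"dz": 0,"wx": 0,"wy": 0,"wz": 0,"hand": 0.8},
    {"dx": 0,"dy": 0,"dz": 0,"wx": 0,"wy": 0,"wz": 0,"hand": 0.6},
    {"dx": 0,"dy": 0,"dz": 0,"wx": 0,"wy": 0,"wz": 0,"hand": 0.4},
    {"dx": 0,"dy": 0,"dz": 0,"wx": 0,"wy": 0,"wz": 0,"hand": 0},
    {"dx": 0,"dy": 0,"dz": 0,"wx": 0,"wy": 0,"wz": 0,"hand": 0},
    {"dx": 0,"dy": 0,"dz": 0,"wx": 0,"wy": 0,"wz": 0,"hand": 0},
    {"dx": 0,"dy": 0,"dz": 0,"wx": 0,"wy": 0,"wz": 0,"hand": 0}
  ]
}}

```text
time_s: 22.15
position: [447.8, 95.2, 39.5]
orientation: [-0.0, 1.0, -0.0, 0.001]
force: [-0.2, -1.8, 8.8]
gripper_width: 0.617
```

Call:
{"fn": "apply_moves", "kwargs": {
  "steps": [
    {"dx": 0,"dy": 0,"dz": 0.06,"wx": 0,"wy": 0,"wz": 0,"hand": 0},
    {"dx": 0,"dy": 0,"dz": 0.14,"wx": 0,"wy": 0,"wz": 0,"hand": 0},
    {"dx": 0,"dy": 0,"dz": 0.2,"wx": 0,"wy": 0,"wz": 0,"hand": 0},
    {"dx": 0,"dy": 0,"dz": 0.2,"wx": 0,"wy": 0,"wz": 0,"hand": 0},
    {"dx": 0,"dy": 0,"dz": 0.13,"wx": 0,"wy": 0,"wz": 0,"hand": 0},
    {"dx": 0.065,"dy": -0.006,"dz": 0,"wx": 0,"wy": 0,"wz": 0,"hand": 0},
    {"dx": 0.1303,"dy": -0.0121,"dz": 0,"wx": 0,"wy": 0,"wz": 0,"hand": 0},
    {"dx": 0.1303,"dy": -0.0121,"dz": 0,"wx": 0,"wy": 0,"wz": 0,"hand": 0},
    {"dx": 0.1303,"dy": -0.0121,"dz": 0,"wx": 0,"wy": 0,"wz": 0,"hand": 0},
    {"dx": 0.1303,"dy": -0.0121,"dz": 0,"wx": 0,"wy": 0,"wz": 0,"hand": 0},
    {"dx": 0.1303,"dy": -0.0121,"dz": 0,"wx": 0,"wy": 0,"wz": 0,"hand": 0},
    {"dx": 0.1303,"dy": -0.0121,"dz": 0,"wx": 0,"wy": 0,"wz": 0,"hand": 0},
    {"dx": 0.1303,"dy": -0.0121,"dz": 0,"wx": 0,"wy": 0,"wz": 0,"hand": 0},
    {"dx": 0.1303,"dy": -0.0121,"dz": 0,"wx": 0,"wy": 0,"wz": 0,"hand": 0},
    {"dx": 0.065,"dy": -0.006,"dz": 0,"wx": 0,"wy": 0,"wz": 0,"hand": 0},
    {"dx": 0,"dy": 0,"dz": 0,"wx": 0,"wy": 0,"wz": 0,"hand": 0},
    {"dx": 0,"dy": 0,"dz": 0,"wx": 0,"wy": 0,"wz": 0,"hand": 0}
  ]
}}

```text
time_s: 23.85
position: [622.5, 79.0, 147.9]
orientation: [0.0, 1.0, -0.0, -0.001]
force: [-0.1, -1.3, -1.5]
gripper_width: 0.617
```

```bash
python3 w.py w9
```

```text
23.85 [622.5  79.  147.9] [ 0.e+00  1.e+00 -0.e+00 -6.e-04] [ 0.03  0.66 -0.37  1.66  0.29  0.88 -0.46] [-0.1 -1.3 -1.5] 0.6166285259115634
318 359 99 [] (238, 260, 163, 199)
339 77 72 [] (272, 5, 134, 144)
```

View pics/w9.png

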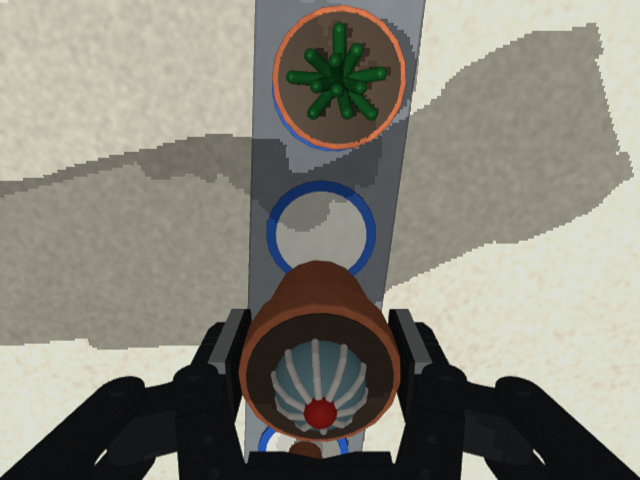

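The medium pot is upright over mat3 (320,232), and the large pot is standing on mat4 (340,77). I'll lower it.

Call:
{"fn": "apply_moves", "kwargs": {
  "steps": [
    {"dx": 0.006,"dy": 0,"dz": -0.12,"wx": 0,"wy": 0,"wz": 0,"hand": 0},
    {"dx": 0,"dy": 0,"dz": -0.16,"wx": 0,"wy": 0,"wz": 0,"hand": 0},
    {"dx": 0,"dy": 0,"dz": -0.15,"wx": 0,"wy": 0,"wz": 0,"hand": 0},
    {"dx": 0,"dy": 0,"dz": -0.1,"wx": 0,"wy": 0,"wz": 0,"hand": 0},
    {"dx": 0,"dy": 0,"dz": -0.06,"wx": 0,"wy": 0,"wz": 0,"hand": 0},
    {"dx": 0,"dy": 0,"dz": -0.03,"wx": 0,"wy": 0,"wz": 0,"hand": 0},
    {"dx": 0,"dy": 0,"dz": -0.01,"wx": 0,"wy": 0,"wz": 0,"hand": 0},
    {"dx": 0,"dy": 0,"dz": 0,"wx": 0,"wy": 0,"wz": 0,"hand": 0},
    {"dx": 0,"dy": 0,"dz": 0,"wx": 0,"wy": 0,"wz": 0,"hand": 0}
  ]
}}

```text
time_s: 24.8
position: [624.5, 78.9, 54.6]
orientation: [-0.0, 1.0, -0.0, 0.0]
force: [0.7, -0.2, -1.7]
gripper_width: 0.619
```

Next I lower the last 3 mm, release, rise, and back off toward the robot's right so the top camera has a clear view.

Call:
{"fn": "apply_moves", "kwargs": {
  "steps": [
    {"dx": 0,"dy": 0,"dz": -0.011,"wx": 0,"wy": 0,"wz": 0,"hand": 0},
    {"dx": 0,"dy": 0,"dz": -0.009,"wx": 0,"wy": 0,"wz": 0,"hand": 0},
    {"dx": 0,"dy": 0,"dz": 0,"wx": 0,"wy": 0,"wz": 0,"hand": 0},
    {"dx": 0,"dy": 0,"dz": 0,"wx": 0,"wy": 0,"wz": 0,"hand": 0.7},
    {"dx": 0,"dy": 0,"dz": 0,"wx": 0,"wy": 0,"wz": 0,"hand": 0.85},
    {"dx": 0,"dy": 0,"dz": 0,"wx": 0,"wy": 0,"wz": 0,"hand": 1},
    {"dx": 0,"dy": 0,"dz": 0,"wx": 0,"wy": 0,"wz": 0,"hand": 1},
    {"dx": 0,"dy": 0,"dz": 0.12,"wx": 0,"wy": 0,"wz": 0,"hand": 1},
    {"dx": 0,"dy": 0,"dz": 0.2,"wx": 0,"wy": 0,"wz": 0,"hand": 1},
    {"dx": 0,"dy": 0,"dz": 0.2,"wx": 0,"wy": 0,"wz": 0,"hand": 1},
    {"dx": 0,"dy": 0,"dz": 0.2,"wx": 0,"wy": 0,"wz": 0,"hand": 1},
    {"dx": 0,"dy": 0,"dz": 0.2,"wx": 0,"wy": 0,"wz": 0,"hand": 1},
    {"dx": 0,"dy": 0,"dz": 0,"wx": 0,"wy": 0,"wz": 0,"hand": 1}
  ]
}}

```text
time_s: 26.1
position: [625.8, 79.3, 192.9]
orientation: [-0.0, 1.0, -0.0, 0.003]
force: [0.2, 0.4, -0.6]
gripper_width: 1.002
```

Call:
{"fn": "apply_moves", "kwargs": {
  "steps": [
    {"dx": -0.15,"dy": -0.15,"dz": 0,"wx": 0,"wy": 0,"wz": 0,"hand": 1},
    {"dx": -0.15,"dy": -0.15,"dz": 0,"wx": 0,"wy": 0,"wz": 0,"hand": 1},
    {"dx": -0.15,"dy": -0.15,"dz": 0,"wx": 0,"wy": 0,"wz": 0,"hand": 1},
    {"dx": -0.15,"dy": -0.15,"dz": 0,"wx": 0,"wy": 0,"wz": 0,"hand": 1},
    {"dx": -0.15,"dy": -0.15,"dz": 0,"wx": 0,"wy": 0,"wz": 0,"hand": 1},
    {"dx": -0.15,"dy": -0.15,"dz": 0,"wx": 0,"wy": 0,"wz": 0,"hand": 1},
    {"dx": -0.15,"dy": -0.15,"dz": 0,"wx": 0,"wy": 0,"wz": 0,"hand": 1},
    {"dx": -0.15,"dy": -0.15,"dz": 0,"wx": 0,"wy": 0,"wz": 0,"hand": 1},
    {"dx": 0,"dy": -0.2,"dz": 0,"wx": 0,"wy": 0,"wz": 0,"hand": 1},
    {"dx": 0,"dy": -0.2,"dz": 0,"wx": 0,"wy": 0,"wz": 0,"hand": 1},
    {"dx": 0,"dy": -0.2,"dz": 0,"wx": 0,"wy": 0,"wz": 0,"hand": 1},
    {"dx": 0,"dy": -0.2,"dz": 0,"wx": 0,"wy": 0,"wz": 0,"hand": 1},
    {"dx": 0,"dy": 0,"dz": 0,"wx": 0,"wy": 0,"wz": 0,"hand": 1},
    {"dx": 0,"dy": 0,"dz": 0,"wx": 0,"wy": 0,"wz": 0,"hand": 1}
  ]
}}

```text
time_s: 27.5
position: [443.8, -221.2, 188.5]
orientation: [-0.0, 1.0, -0.001, -0.0]
force: [0.3, 0.5, -1.1]
gripper_width: 1.003
```

Run:
```python
from h import *
c=env.calibration("top");im=env.read_camera("top");s=env.read_camera("scene")
cv2.imwrite("pics/f.png",cv2.vconcat([cv2.resize(im[170:290,170:560],(780,240)),cv2.resize(s[180:420,110:500],(585,360))[:, :].copy() if 0 else cv2.copyMakeBorder(cv2.resize(s[180:420,110:500],(585,360)),0,0,0,195,0)]))
hsv=cv2.cvtColor(im,cv2.COLOR_BGR2HSV)
ter=cv2.inRange(hsv,(0,70,40),(14,255,255));ter=cv2.morphologyEx(ter,cv2.MORPH_CLOSE,np.ones((3,3)))
M=[(364.3,40),(323,48),(281.8,57),(240.8,66)];W=[(608.9,-110.3),(616.5,-15.8),(623.7,78.8),(631.1,173.3)]
for k in hull(ter):
    (u,v),r=cv2.minEnclosingCircle(k)
    for (mu,h),w in zip(M,W):
        if abs(mu-u)<15 and 180<v<240: p=ray(c,(u,v),h+12)[:2];print(mu,p.round(1),(p-w).round(1),round(r,1))
blue=cv2.inRange(hsv,(105,110,60),(130,255,255))
for k in hull(blue):
    (u,v),r=cv2.minEnclosingCircle(k)
    if u>480: print("bottle cap",u,v)
print(env.observe()['position'],env.observe()['time_s'])
```

```text
364.3 [ 609.4 -110.9] [ 0.5 -0.6] 8.7
323 [616.2 -16.3] [-0.3 -0.5] 10.4
281.8 [623.8  77.4] [ 0.1 -1.4] 12.5
240.8 [630.1 172.2] [-1.  -1.1] 14.7
bottle cap 515.5 221.5
[ 444.16558552 -220.16118738  188.74425566] 27.6
```

View pics/f.png

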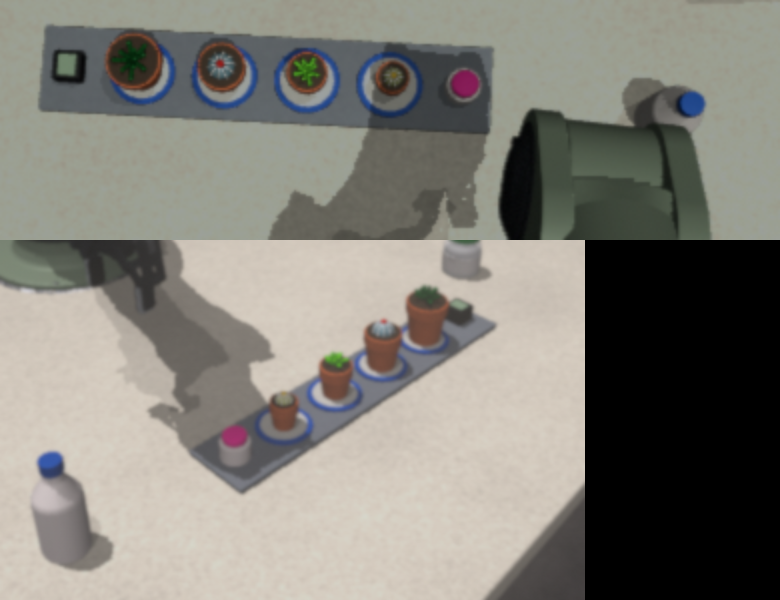

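The four pots stand upright and centred, rising in size from the lamp at (235,445) in the lower panel. The bottle hasn't moved and the arm is clear, so I'm handing in.

```bash
python3 -c "
from rig import env
print(env.job_done())"
```

```text
the job is handed in; nothing more can be done
None
```

The job is handed in: all four pots stand on the mats in size order, smallest next to the pink lamp. Tiny is on mat1 (the lamp end), small on mat2, medium on mat3 and large on mat4. It took about 28 s of the 101 s allowed.

- **Position:** in the last top-camera picture, every pot was within about 1.5 mm of its mat centre (limit 15 mm).
- **Upright and released:** the last pictures showed all four pots upright, with the gripper open and well clear.
- **Bottle:** its cap was at the same pixel as at the start, to within 0.1 px.
- **What went wrong:** the first move call was refused because some keys were missing, and nothing moved. No check failed or disagreed. I judged foot height and tilt only by eye and from the lowering heights.

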